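# Fit the four plugs into their matching holders on the rotary table

## Robot

A 7-joint arm with a two-finger parallel gripper is mounted at the origin on the work surface. World frame = base frame: x ahead of the robot, y to its left, z up, the work surface at z = 0. Lengths are in mm, angles in rad, forces in N, time in s.
With the tool pointing down it reaches from about 400 to 875 mm from the base axis. Payload 4.4 kg.
Tool frame: the origin (TCP) lies on the centre line of the jaws, within the pads' length; the fingertips stand 14 mm ahead of it and the grasp point (between the pads) lies 5 mm behind it; z points along the fingers, x is the direction in which the jaws open and shut, and the axes are right-handed (so a half turn about z gives the same grasp; the last joint's range is limited). The gripper opens to 85 mm and grips with 20 to 120 N. Pads are 22 mm wide; open, the fingers measure 114 mm over their backs; the gripper's body (76 mm by 85 mm) begins 54 mm behind the grasp point. The pads swing forward as they close: fully open they stand 13 mm farther back than shut.
Start: joints at [1.249, 0.628, 0.038, 1.517, -0.027, 0.996, -0.02], TCP at [164.49, -628.857, 245.313] pointing down, gripper open.
Joint ranges: [-3.06, 3.06], [-0.37, 2.12], [-1.25, 1.32], [0.18, 2.47], [-1.1, 4.24], [0.23, 1.98], [-2.94, 2.94]. Speed limits (rad/s): [2.57, 2.57, 3.14, 3.14, 3.14, 3.14, 3.14].

## Interface

Orientations are given as [roll, pitch, yaw] about the fixed x, y, z axes, in that order (R = Rz(yaw) Ry(pitch) Rx(roll)).
In Python, from cell import ctrl gives the robot as it stands.
- The arm moves only by the tool send_rows, never from a script. Its argument "commands" is a list of rows, each a list of 5 numbers: the finger opening in mm, from 0 to 85.4, then the shift along the tool's x, y, z in mm, then the turn about the tool's z in degrees. In form: [[grip, x, y, z, roll], ...]. A call has 1 to 5 rows; each row is the pose to reach, as a shift and turn from the pose measured when the call began, along the tool's axes at that moment; what a row does not reach only later rows make up. A row lasts 1/10 s, in which the tool goes at most 50 mm and 8.59 degrees, less where a joint would pass 70% of its speed; a pose out of reach is approached as far as the arm can. A call with a gripper value outside its range is refused whole. The fingers move at their own pace and stop on an object; the grip force is fixed at half the most. Time passes only in rows, so rows that repeat a pose let the fingers close. It gives the time, the measured TCP pose, the force and the opening at its end, in the units of the state.
- ctrl.read_state(): the state, without advancing time (a new reading comes with each control period).
- ctrl.get_image(name): name is "scene" or "top" or "wrist"; returns the picture (384x512x3 uint8, red, green, blue); there is no depth.
- ctrl.camera_params(name): a dict with "fx", "fy", "cx", "cy" (pixels), "cam_to_world" (4x4, takes a point from camera to world coordinates). Camera axes: x right, y down, z forward; pixel columns grow to the right and rows downward; lengths in mm; the calibration is good to about 2 mm. The wrist camera is an equidistant fisheye: a pixel r from the principal point sees the ray r / f radians off the axis. A picture is of the moment at which its call begins: read the wrist's pose just before it. camera_params takes no time and is no camera call; for the wrist camera it gives the pose at the moment of the call.
- ctrl.finish_job(): hands the job in, once; it reports no verdict.
The state is a dict: "clock": time; "qpos": joint angles; "qd": joint speeds; "tau": joint torques, N m; "eef_pos": TCP position; "tool_rot": TCP orientation; "force": force on the tool from outside, world axes, zero at the start; "torque": the same for the moment, N m; "width": finger opening in mm.
Only numpy, scipy, OpenCV 4.12 (cv2) and the standard library are available. Lean on these libraries where they do the work, as an engineer would, in place of code of your own. Each camera call takes 0.05 s, during which the arm holds its last target.

## Task

Make the rotary filling table ready for the next run: take the four metal plugs from the rubber mats and put each one, upright and turned to suit, into the white holder whose pocket has its shape and size, so that it rests flat on the pocket's floor. Lower the plugs in rather than dropping them, and leave the wrench and the jar where they are.

Things in the scene. Friction and masses are not known exactly. Their poses are not given: they have to be found in the camera images.
- plug_large: Large round aluminium plug, 60 mm in diameter. Stands upright on a 3 mm black rubber mat at the start. Body 32 mm high with a black band round it, 68 mm high in all, 0.2 to 0.45 kg. Origin: centre of the underside; z up along the stem. Its steel grip stem, centred on top, runs from 32 to 68 mm above the underside: round, 24 mm in diameter.
- plug_small: Small round aluminium plug, 38 mm in diameter. Stands upright on a 3 mm black rubber mat at the start. Body 32 mm high with a black band round it, 68 mm high in all, 0.12 to 0.26 kg. Origin: centre of the underside; z up along the stem. Its steel grip stem, centred on top, runs from 32 to 68 mm above the underside: round, 24 mm in diameter.
- plug_square: Square aluminium plug, 46 by 46 mm. Stands upright on a 3 mm black rubber mat at the start. Body 32 mm high with a black band round it, 68 mm high in all, 0.18 to 0.37 kg. Origin: centre of the underside; z up along the stem. x and y run parallel to the sides. Its steel grip stem, centred on top, runs from 32 to 68 mm above the underside: square, 24 by 24 mm, sides parallel to the body's.
- plug_oblong: Oblong (rectangular) aluminium plug, 66 mm along its x by 34 mm along its y. Stands upright on a 3 mm black rubber mat at the start. Body 32 mm high with a black band round it, 68 mm high in all, 0.18 to 0.37 kg. Origin: centre of the underside; z up along the stem. Its steel grip stem, centred on top, runs from 32 to 68 mm above the underside: 30 mm along x and 22 mm along y.
- nest_large: Large round holder. White plastic holder fixed on the dark steel rotary table: round flange 124 mm across and 6 mm thick with small screw heads, and on it a collar 10 mm high with an 8 mm thick wall. The pocket inside the collar is round, 76 mm in diameter, its dark floor 6 mm and its rim 16 mm above the origin. Origin: centre of the underside (12 mm above the deck), also the pocket's centre; z up.
- nest_small: Small round holder. White plastic holder fixed on the dark steel rotary table: round flange 124 mm across and 6 mm thick with small screw heads, and on it a collar 10 mm high with an 8 mm thick wall. The pocket inside the collar is round, 54 mm in diameter, its dark floor 6 mm and its rim 16 mm above the origin. Origin: centre of the underside (12 mm above the deck), also the pocket's centre; z up.
- nest_square: Square holder. White plastic holder fixed on the dark steel rotary table: round flange 124 mm across and 6 mm thick with small screw heads, and on it a collar 10 mm high with an 8 mm thick wall. The pocket inside the collar is square, 62 by 62 mm, its dark floor 6 mm and its rim 16 mm above the origin. Origin: centre of the underside (12 mm above the deck), also the pocket's centre; z up; x and y parallel to the pocket's sides.
- nest_oblong: Oblong holder. White plastic holder fixed on the dark steel rotary table: round flange 124 mm across and 6 mm thick with small screw heads, and on it a collar 10 mm high with an 8 mm thick wall. The pocket inside the collar is a rectangle, 82 mm along x by 50 mm along y, its dark floor 6 mm and its rim 16 mm above the origin. Origin: centre of the underside (12 mm above the deck), also the pocket's centre; z up; x along the long side.
- wrench: Bystander: loose steel wrench about 150 mm long lying flat on the deck beyond the rotary table on the -y side. Origin: middle of its underside; x along it. Leave it alone.
- jar: Bystander: closed jar, 60 mm in diameter and 60 mm high, standing on the deck beyond the rotary table on the +y side. Origin: centre of its underside. Leave it alone.
There are look-alikes about, which are no part of the job. What is shaped like the plug_small but green, orange or turquoise is not meant.

How it is judged:
By the outcome, as a careful person would: the job done as asked, in the order asked, and still so for the second after the job is handed in, with the robot touching nothing.
It also fails if it takes over 106 s, if anything falls off the work surface, if the arm or the gripper's body presses on something with over 40 N, if the wrist force passes 120 N, or if a joint passes its speed limit or range.

## Working session

There is one attempt and no reset: what is moved stays moved. The work goes in short steps, Python scripts to look and compute and a tool call to move; the robot and the scene stay as the last step left them, time stands still between calls to the robot, and variables do not carry over. Pictures are saved under pics/ and viewed, and the job is handed in when it is done.

Besides the shell and the picture viewer there is one more tool, called in YAML: its name, and indented under it one key for each argument. send_rows: Moves the arm, as the interface text tells. Its arguments: {"type":"object","properties":{"commands":{"type":"array"}},"required":["commands"]}

```bash
mkdir -p pics; ls
python3 - <<'E'
from cell import ctrl
import cv2,numpy as np
s=ctrl.read_state();print(s)
for n in["scene","top","wrist"]:
    p=ctrl.camera_params(n);print(n,p)
    im=ctrl.get_image(n);cv2.imwrite(f"pics/{n}0.png",im[:,:,::-1])
E
```

```text
pics
{'clock': 0.0, 'qpos': array([ 1.24920116,  0.62931047,  0.03845992,  1.51834367, -0.02698689,
        0.99630737, -0.0199907 ]), 'qd': array([-6.76782003e-05,  1.90277381e-03, -1.86442722e-04, -4.69031586e-04,
       -7.44754155e-04,  1.13256243e-03, -2.26258340e-03]), 'tau': array([-2.49259683e-04, -5.63391638e+01,  1.22598588e+00, -1.93440950e+01,
        1.08961310e-02,  1.04411604e-02, -2.46148062e-07]), 'eef_pos': array([ 164.32705307, -628.28056841,  244.4202916 ]), 'tool_rot': array([ 3.14154899e+00,  1.84986481e-03, -1.31499875e+00]), 'force': array([-0.39920931, -0.31756976,  0.22465227]), 'torque': array([0.05369575, 0.06138299, 0.00502882]), 'width': 85.62609443737988}
scene {'fx': 361.7704620895531, 'fy': 361.7704620895531, 'cx': 254.34503767864624, 'cy': 188.40480963213543, 'cam_to_world': array([[-3.90293740e-01,  5.32686020e-01, -7.50943674e-01,
         1.29008871e+03],
       [ 9.20451359e-01,  2.44339092e-01, -3.05069998e-01,
         1.71044495e+02],
       [ 2.09783726e-02, -8.10274035e-01, -5.85675589e-01,
         5.93122774e+02],
       [ 0.00000000e+00, 
[... 292 characters left out ...]
, -2.17870329e-02, -3.58370820e-04,
        -1.03535356e+02],
       [ 2.92364082e-03, -1.17825759e-01, -9.93029981e-01,
         1.49144712e+03],
       [ 0.00000000e+00,  0.00000000e+00,  0.00000000e+00,
         1.00000000e+00]])}
wrist {'fx': 297.3186396354542, 'fy': 297.3186396354542, 'cx': 259.07366565089444, 'cy': 186.57367595611862, 'cam_to_world': array([[ 2.52795264e-01, -9.14538263e-01, -3.15775743e-01,
         2.44844478e+02],
       [-9.67518943e-01, -2.39385176e-01, -8.12516607e-02,
        -6.07651846e+02],
       [-1.28427907e-03,  3.26059048e-01, -9.45348532e-01,
         3.73577415e+02],
       [ 0.00000000e+00,  0.00000000e+00,  0.00000000e+00,
         1.00000000e+00]])}
```

View pics/scene0.png

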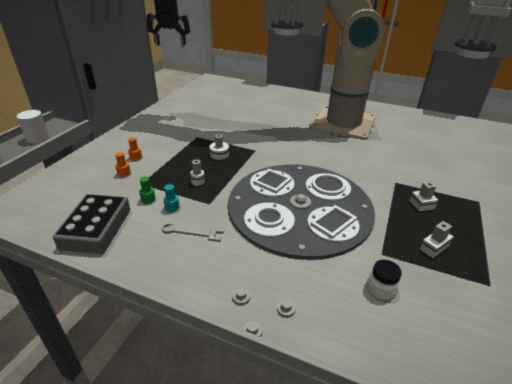

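View pics/top0.png

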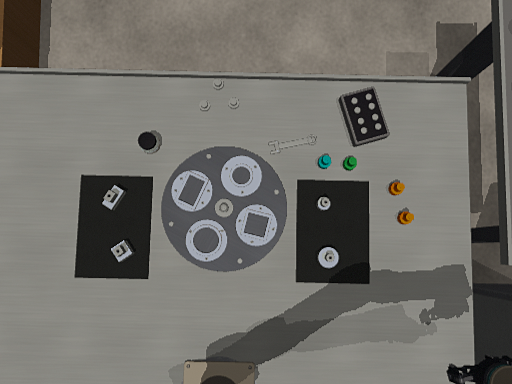

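View pics/wrist0.png

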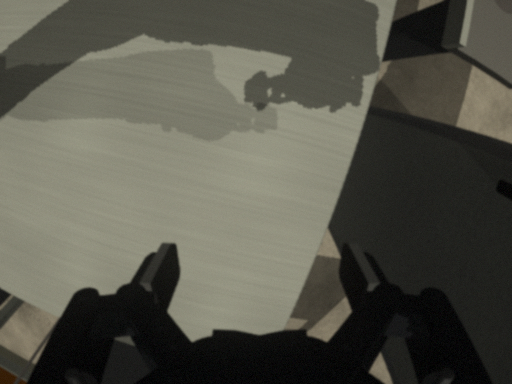

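```bash
cat > h.py <<'E'
from cell import ctrl
import cv2,numpy as np
def ray(n,p,u,v):
    x=(u-p['cx'])/p['fx'];y=(v-p['cy'])/p['fy']
    if n=='wrist':
        r=np.hypot(x,y);k=np.tan(r)/r if r>1e-9 else 1
        d=np.array([x*k,y*k,1.])
        if r>np.pi/2:d=-d
    else:d=np.array([x,y,1.])
    T=p['cam_to_world'];return T[:3,3],T[:3,:3]@d
def unproj(n,p,u,v,z):
    o,d=ray(n,p,u,v);return o+d*(z-o[2])/d[2]
def proj(n,p,P):
    T=p['cam_to_world'];c=T[:3,:3].T@(np.array(P,float)-T[:3,3])
    if n=='wrist':
        r=np.hypot(c[0],c[1]);th=np.arctan2(r,c[2]);k=th/r
    else:k=1/c[2]
    return p['cx']+p['fx']*c[0]*k,p['cy']+p['fy']*c[1]*k
E
python3 - <<'E'
from h import *
im=cv2.imread('pics/top0.png')
a=cv2.resize(im[135:285,150:300],None,fx=4,fy=4,interpolation=cv2.INTER_CUBIC);cv2.imwrite('pics/c1.png',a)
b=np.hstack([cv2.resize(im[170:285,70:160],None,fx=4.4,fy=4.4,interpolation=cv2.INTER_CUBIC),cv2.resize(im[170:285,290:380],None,fx=4.4,fy=4.4,interpolation=cv2.INTER_CUBIC)]);cv2.imwrite('pics/c2.png',b)
p=ctrl.camera_params('top')
for n,u,v,z in[('obl',114,197,71),('sq',121,250,71),('sm',323,202,71),('lg',329,257,71),('N_o',192,190,28),('N_s',257,225,28),('N_l',207,240,28),('N_sm',241,175,28),('hub',224,208,28),('wr',293,145,5),('jar',148,140,60)]:
    print(n,unproj('top',p,u,v,z).round(0))
E
```

```text
obl [571. 315.  71.]
sq [419. 286.  71.]
sm [ 569. -292.   71.]
lg [ 412. -310.   71.]
N_o [601.  95.  28.]
N_s [ 501. -102.   28.]
N_l [453.  45.  28.]
N_sm [650. -50.  28.]
hub [549.  -2.  28.]
wr [ 750. -207.    5.]
jar [744. 227.  60.]
```

View pics/c1.png

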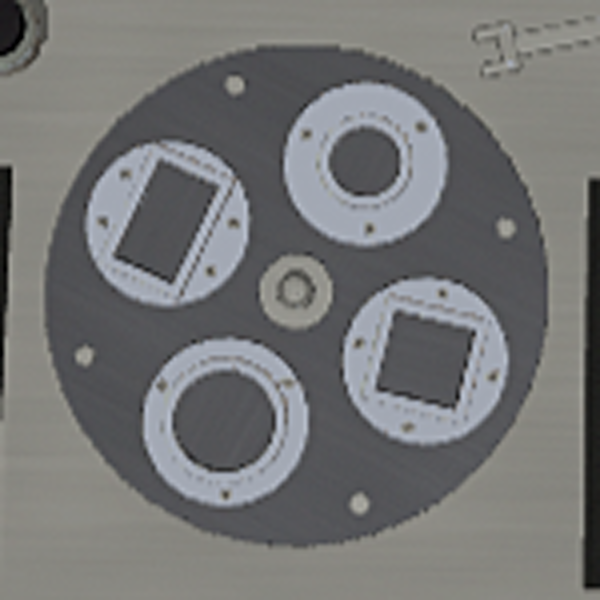

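View pics/c2.png

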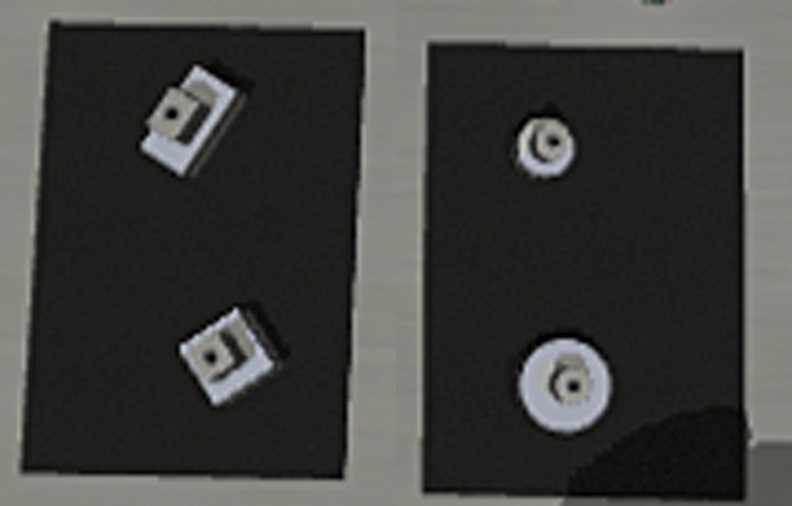

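```bash
cat > meas.py <<'E'
from h import *
p=ctrl.camera_params('top')
im=cv2.imread('pics/top0.png');g=cv2.cvtColor(cv2.resize(im,None,fx=4,fy=4,interpolation=cv2.INTER_CUBIC),cv2.COLOR_BGR2GRAY)
f=lambda u:(u+.5)/4-.5
def seg(cu,cv,R,thr,inv=False):
    m=np.zeros_like(g);cv2.circle(m,(int(cu*4+2),int(cv*4+2)),int(R*4),255,-1)
    b=((g<thr) if inv else (g>thr)).astype(np.uint8)*255&m
    cs,_=cv2.findContours(b,cv2.RETR_EXTERNAL,cv2.CHAIN_APPROX_NONE);return max(cs,key=cv2.contourArea)
for n,u,v in[('obl',192,190),('sq',257,225),('lg',207,240),('sm',241,175)]:
    c=seg(u,v,24,135);(a,b),r=cv2.minEnclosingCircle(c)
    P=unproj('top',p,f(a),f(b),18);print('nest',n,P.round(1),'r px',r/4)
    c=seg(u,v,14,110,True)
    W=np.array([unproj('top',p,f(x),f(y),22)[:2] for x,y in c[:,0]],np.float32)
    R=cv2.minAreaRect(W);print('   pocket',R)
for n,u,v in[('obl',111,196),('sq',121,251),('lg',329,257),('sm',324,202)]:
    c=seg(u,v,17,90)
    W=np.array([unproj('top',p,f(x),f(y),35)[:2] for x,y in c[:,0]],np.float32)
    print('plug',n,cv2.minAreaRect(W))
for n,u,v in[('obl',108.4,195.5),('sq',117.6,251),('lg',329.8,257.3),('sm',325.3,201.9)]:print('stem',n,unproj('top',p,u,v,71).round(1))
E
python3 meas.py
```

```text
nest obl [600.8  98.1  18. ] r px 20.608551025390625
   pocket ((601.968017578125, 98.98373413085938), (50.783050537109375, 81.75773620605469), 66.55794525146484)
nest sq [501.7 -98.3  18. ] r px 20.804582595825195
   pocket ((502.0956115722656, -98.3943862915039), (63.34929656982422, 62.57810974121094), 76.56820678710938)
nest lg [453.2  49.5  18. ] r px 20.97793197631836
   pocket ((453.12408447265625, 50.46190643310547), (74.91271209716797, 74.28141021728516), 28.339378356933594)
nest sm [649.9 -49.6  18. ] r px 20.398067474365234
   pocket ((650.1983642578125, -49.57094955444336), (52.688026428222656, 52.485069274902344), 46.149803161621094)
plug obl ((576.009521484375, 332.5599670410156), (40.244441986083984, 67.57553100585938), 59.06208419799805)
plug sq ((416.2533264160156, 296.2059020996094), (48.33196258544922, 47.72486114501953), 35.397823333740234)
plug lg ((410.5079650878906, -311.85321044921875), (59.967735290527344, 60.469200134277344), 45.59517288208008)
plug sm ((569.7903442382812, -298.234375), (38.06569290161133, 37.191741943359375), 0.4303494393825531)
stem obl [574.7 331.4  71. ]
stem sq [415.6 295.8  71. ]
stem lg [ 410.8 -312.    71. ]
stem sm [ 569.8 -298.3   71. ]
```

```bash
cat > d.py <<'E'
import sys;from h import *
from scipy.spatial.transform import Rotation as Ro
s=ctrl.read_state();x,y,z,yaw=map(float,sys.argv[1:5])
R=Ro.from_euler('xyz',s['tool_rot']).as_matrix()
d=R.T@(np.array([x,y,z])-s['eef_pos'])
cur=np.degrees(s['tool_rot'][2]);t=-((yaw-cur+90)%180-90)
print('pos',s['eef_pos'].round(1),'rot',np.degrees(s['tool_rot']).round(1),'t',s['clock'],'w',s['width'],'F',s['force'].round(1),'q1,q7',s['qpos'][[0,6]].round(2))
print('delta',d.round(1),'roll',round(t,1))
E
python3 d.py 411 -312 200 -40
```

```text
pos [ 164.4 -628.4  244.6] rot [-1.80e+02  1.00e-01 -7.53e+01] t 0.15 w 85.31692879399246 F [0.7 0.7 0.3] q1,q7 [ 1.25 -0.02]
delta [-243.6 -318.6   45. ] roll -35.3
```

send_rows:
  commands:
    - [85,-30,-40,5,-5]
    - [85,-60,-80,10,-10]
    - [85,-90,-120,15,-15]
    - [85,-120,-160,20,-20]
    - [85,-150,-195,25,-22]

```text
clock: 0.65
eef_pos: [316.5, -432.0, 219.6]
tool_rot: [-3.14, 0.001, -0.928]
force: [0.0, -0.7, -0.9]
width: 84.8
```

```bash
python3 d.py 411 -312 180 -40
```

```text
pos [ 316.5 -432.   219.6] rot [-1.799e+02  1.000e-01 -5.320e+01] t 0.65 w 84.83937951642137 F [ 0.  -0.7 -0.9] q1,q7 [ 0.94 -0.09]
delta [ -39.4 -147.5   39.8] roll -13.2
```

send_rows:
  commands:
    - [85,-13,-48,13,-5]
    - [85,-26,-96,26,-10]
    - [85,-39,-135,39,-13]
    - [85,-39,-147,40,-13]
    - [85,-39,-147,40,-13]

```text
clock: 1.15
eef_pos: [412.5, -310.6, 179.4]
tool_rot: [-3.139, 0.001, -0.696]
force: [-1.3, -0.5, -0.1]
width: 85.2
```

```bash
cat > w.py <<'E'
import sys;from h import *
p=ctrl.camera_params('wrist');im=ctrl.get_image('wrist')[:,:,::-1].copy()
for a in sys.argv[2:]:
    P=list(map(float,a.split(',')));u,v=proj('wrist',p,P);print(P,round(u,1),round(v,1));cv2.drawMarker(im,(int(round(u)),int(round(v))),(0,0,255),0,8,1)
cv2.imwrite(f'pics/{sys.argv[1]}.png',im)
E
python3 w.py w1 411,-312,71 411,-312,35;python3 d.py 411 -312 55 -40
```

```text
[411.0, -312.0, 71.0] 259.5 190.4
[411.0, -312.0, 35.0] 259.5 177.9
pos [ 411.  -312.7  179.8] rot [-180.     0.   -40.1] t 1.2 w 85.17033514427915 F [-0.7 -1.1 -0.6] q1,q7 [ 0.68 -0.21]
delta [ -0.3  -0.5 124.8] roll -0.1
```

View pics/w1.png

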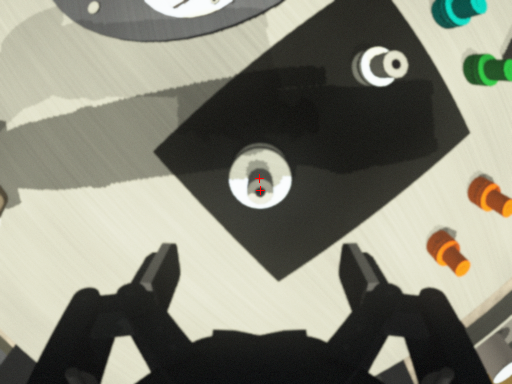

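The wrist view shows the large plug's stem top at (260,191), right on the projected marker. The silver small plug is at (385,65). The turquoise, green and orange look-alikes are off the mat.

send_rows:
  commands:
    - [85,0,0,45,0]
    - [85,0,0,85,0]
    - [85,0,0,110,0]
    - [85,0,0,122,0]
    - [85,0,0,125,0]

```text
clock: 1.7
eef_pos: [409.5, -314.0, 54.0]
tool_rot: [3.141, 0.002, -0.703]
force: [-0.6, 0.1, 0.3]
width: 84.9
```

send_rows:
  commands:
    - [10,0,0,0,0]
    - [10,0,0,0,0]
    - [10,0,0,0,0]
    - [10,0,0,0,0]
    - [10,0,0,0,0]

```text
clock: 2.2
eef_pos: [410.0, -314.3, 55.0]
tool_rot: [3.141, 0.001, -0.703]
force: [-1.2, 0.9, 6.0]
width: 22.5
```

send_rows:
  commands:
    - [10,0,0,0,0]
    - [10,0,0,0,0]
    - [10,0,0,0,0]

```text
clock: 2.5
eef_pos: [410.0, -314.2, 55.0]
tool_rot: [3.141, 0.001, -0.702]
force: [0.5, 0.2, -0.1]
width: 22.6
```

```bash
python3 d.py 453 50 125 -20
```

```text
pos [ 410.  -314.2   55. ] rot [180.    0.  -40.2] t 2.5 w 22.582500636898313 F [ 0.5  0.2 -0.1] q1,q7 [ 0.65 -0.25]
delta [-202.5 -305.8  -69.9] roll -20.2
```

send_rows:
  commands:
    - [10,0,0,-10,0]
    - [10,0,0,-40,0]
    - [10,-20,-30,-70,-4]
    - [10,-45,-65,-75,-8]
    - [10,-70,-105,-75,-12]

```text
clock: 3.0
eef_pos: [424.9, -188.8, 131.9]
tool_rot: [3.141, -0.003, -0.493]
force: [1.8, 0.4, -2.9]
width: 22.6
```

```bash
python3 d.py 453 50 125 -20
```

```text
pos [ 424.9 -188.8  131.9] rot [180.   -0.2 -28.3] t 3.0 w 22.579654666234603 F [ 1.8  0.4 -2.9] q1,q7 [ 0.45 -0.3 ]
delta [ -88.3 -223.7    6.6] roll -8.3
```

send_rows:
  commands:
    - [10,-18,-44,0,-2]
    - [10,-36,-88,0,-4]
    - [10,-54,-132,0,-6]
    - [10,-70,-176,0,-8]
    - [10,-80,-205,0,-8]

```text
clock: 3.5
eef_pos: [451.7, 33.6, 132.3]
tool_rot: [-3.14, -0.003, -0.349]
force: [0.5, -0.6, -2.6]
width: 22.3
```

```bash
python3 d.py 453 50 110 -20
```

```text
pos [451.7  33.6 132.3] rot [-179.9   -0.2  -20. ] t 3.5 w 22.253608194797014 F [ 0.5 -0.6 -2.6] q1,q7 [-0.05 -0.63]
delta [ -4.5 -15.9  22.3] roll 0.0
```

send_rows:
  commands:
    - [10,-4,-12,10,0]
    - [10,-4,-16,22,0]
    - [10,-4,-16,22,0]
    - [10,-4,-16,22,0]

```text
clock: 3.9
eef_pos: [452.9, 48.4, 110.0]
tool_rot: [3.141, -0.002, -0.351]
force: [-0.3, 0.3, -2.2]
width: 22.3
```

```bash
python3 w.py w2 453,50,28 491,50,28 415,50,28 453,88,28;python3 d.py 453 50 70 -20
```

```text
[453.0, 50.0, 28.0] 259.2 197.7
[491.0, 50.0, 28.0] 306.5 181.3
[415.0, 50.0, 28.0] 213.6 213.1
[453.0, 88.0, 28.0] 241.2 151.7
pos [453.2  48.2 110.2] rot [180.   -0.2 -20.1] t 3.95 w 22.345806819170118 F [ 0.4 -0.6 -1.8] q1,q7 [-0.1  -0.67]
delta [-0.9 -1.6 40.2] roll -0.1
```

View pics/w2.png

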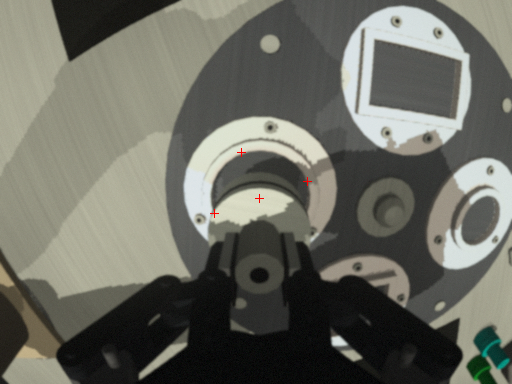

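The plug is over the large pocket. The projected rim points (213,213), (306,181) and (241,152) lie on the collar's inner edge, so I lower it.

send_rows:
  commands:
    - [10,-1,-2,10,0]
    - [10,-1,-2,22,0]
    - [10,-1,-2,32,0]
    - [10,-1,-2,36,0]
    - [10,-1,-2,37,0]

```text
clock: 4.45
eef_pos: [452.7, 50.1, 72.6]
tool_rot: [3.141, -0.002, -0.352]
force: [0.2, 0.7, -2.6]
width: 22.7
```

send_rows:
  commands:
    - [10,0,0,1,0]
    - [10,0,0,2,0]
    - [10,0,0,2.5,0]
    - [10,0,0,2.5,0]

```text
clock: 4.85
eef_pos: [452.8, 50.1, 70.3]
tool_rot: [3.141, -0.002, -0.352]
force: [0.2, 0.0, -1.8]
width: 22.4
```

send_rows:
  commands:
    - [10,0,0,0.5,0]
    - [10,0,0,1,0]
    - [10,0,0,1,0]

```text
clock: 5.15
eef_pos: [453.0, 50.1, 70.0]
tool_rot: [3.141, -0.003, -0.352]
force: [-1.3, -0.8, 6.0]
width: 22.3
```

send_rows:
  commands:
    - [40,0,0,0,0]
    - [60,0,0,0,0]
    - [85,0,0,0,0]
    - [85,0,0,0,0]
    - [85,0,0,0,0]

```text
clock: 5.65
eef_pos: [453.0, 50.1, 69.9]
tool_rot: [3.141, -0.003, -0.352]
force: [-0.2, -0.3, -0.2]
width: 84.8
```

send_rows:
  commands:
    - [85,0,0,-20,0]
    - [85,0,0,-60,0]
    - [85,0,0,-90,0]
    - [85,0,0,-90,0]

```text
clock: 6.05
eef_pos: [455.2, 50.6, 163.1]
tool_rot: [-3.138, -0.009, -0.352]
force: [0.6, 0.1, 0.2]
width: 84.8
```

```bash
python3 w.py w3 453,50,86 453,50,50;python3 d.py 570 -298 160 -30
```

```text
[453.0, 50.0, 86.0] 256.7 204.0
[453.0, 50.0, 50.0] 256.6 188.2
pos [454.1  50.4 161.5] rot [-179.9   -0.4  -20.2] t 6.1 w 84.93381076659263 F [-0.7 -0.1 -1.1] q1,q7 [-0.08 -0.66]
delta [228.9 287.1   2.5] roll 9.8
```

View pics/w3.png

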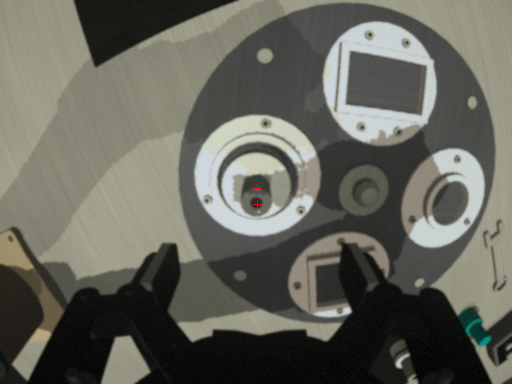

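The large plug is centred in its collar, with its stem top at (257,204) as predicted for a seated plug. Next is plug_small. Of the silver one at top px (325,202), turquoise (324,161), green (350,162) and orange (397,187) and (405,217), only the silver one fits the description: aluminium, on the mat.

send_rows:
  commands:
    - [85,30,38,0,2]
    - [85,60,75,0,4]
    - [85,90,113,0,6]
    - [85,120,150,0,8]
    - [85,150,188,0,9]

```text
clock: 6.6
eef_pos: [529.6, -179.4, 160.7]
tool_rot: [-3.139, -0.004, -0.51]
force: [1.4, -0.1, -0.3]
width: 84.7
```

```bash
python3 d.py 570 -298 160 -30
```

```text
pos [ 529.6 -179.4  160.7] rot [-179.9   -0.2  -29.2] t 6.6 w 84.73709440733712 F [ 1.4 -0.1 -0.3] q1,q7 [ 0.36 -0.34]
delta [93.1 83.8  0.9] roll 0.8
```

send_rows:
  commands:
    - [85,31,28,0,1]
    - [85,62,56,0,1]
    - [85,86,78,0,1]
    - [85,93,84,0,1]
    - [85,93,84,0,1]

```text
clock: 7.1
eef_pos: [568.8, -299.4, 159.0]
tool_rot: [-3.14, -0.001, -0.53]
force: [-0.3, 0.8, -0.6]
width: 85.1
```

```bash
python3 w.py w4 570,-298,71 570,-298,35;python3 d.py 570 -298 55 -30
python3 - <<'E'
import cv2
im=cv2.imread('pics/w4.png');cv2.imwrite('pics/w4c.png',cv2.resize(im[60:260,130:397],None,fx=3,fy=3))
E
```

```text
[570.0, -298.0, 71.0] 260.1 194.8
[570.0, -298.0, 35.0] 259.9 180.6
pos [ 569.  -297.2  159.2] rot [-179.8   -0.   -30.2] t 7.15 w 84.8232524206994 F [1.1 1.4 0.3] q1,q7 [ 0.52 -0.19]
delta [  1.3   0.5 104.2] roll -0.2
```

View pics/w4c.png

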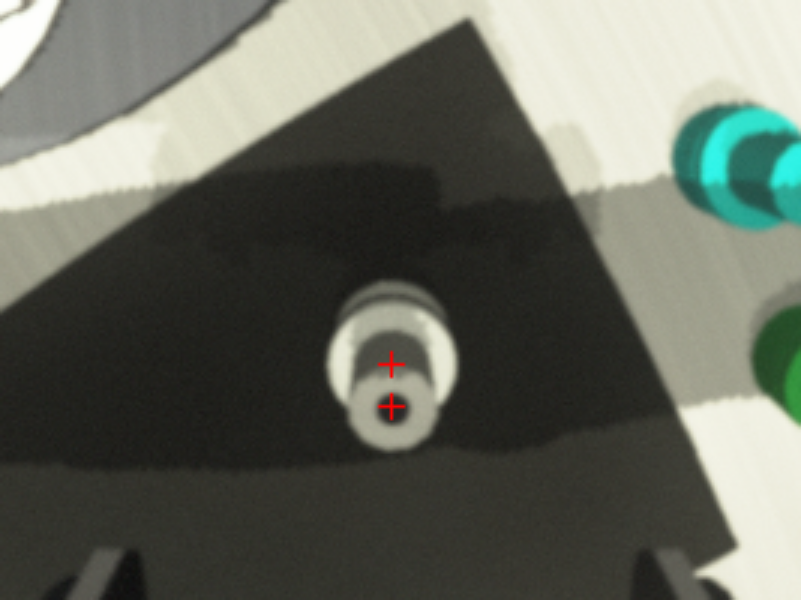

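The crop confirms the silver plug on the mat, with its stem hole at crop (392,408) on the marker. The turquoise and green look-alikes are off to the right.

send_rows:
  commands:
    - [85,1,0,40,0]
    - [85,1,0,75,0]
    - [85,1,0,96,0]
    - [85,1,0,103,0]
    - [85,1,0,104,0]

```text
clock: 7.65
eef_pos: [569.6, -295.2, 54.4]
tool_rot: [-3.138, 0.002, -0.526]
force: [0.0, 0.2, 0.2]
width: 84.8
```

send_rows:
  commands:
    - [10,0,0,0,0]
    - [10,0,0,0,0]
    - [10,0,0,0,0]
    - [10,0,0,0,0]
    - [10,0,0,0,0]

```text
clock: 8.15
eef_pos: [570.2, -295.6, 55.4]
tool_rot: [-3.138, 0.0, -0.526]
force: [1.2, -0.2, 4.3]
width: 22.4
```

send_rows:
  commands:
    - [10,0,0,0,0]
    - [10,0,0,0,0]
    - [10,0,0,0,0]

```text
clock: 8.45
eef_pos: [570.1, -295.7, 55.4]
tool_rot: [-3.138, 0.0, -0.526]
force: [-0.3, -1.1, 1.1]
width: 22.4
```

```bash
python3 d.py 650 -50 130 -10
```

```text
pos [ 570.1 -295.7   55.4] rot [-179.8    0.   -30.1] t 8.45 w 22.440448280583265 F [-0.3 -1.1  1.1] q1,q7 [ 0.5  -0.21]
delta [ -54.3 -252.9  -73.7] roll -20.1
```

send_rows:
  commands:
    - [10,0,0,-10,0]
    - [10,0,0,-45,0]
    - [10,-9,-42,-75,-4]
    - [10,-18,-84,-78,-8]
    - [10,-27,-126,-78,-12]

```text
clock: 8.95
eef_pos: [611.3, -172.4, 136.2]
tool_rot: [-3.138, -0.004, -0.315]
force: [0.7, 1.1, -1.7]
width: 22.1
```

```bash
python3 d.py 650 -48 130 -10
```

```text
pos [ 611.3 -172.4  136.2] rot [-179.8   -0.2  -18. ] t 8.95 w 22.05081060195791 F [ 0.7  1.1 -1.7] q1,q7 [ 0.33 -0.22]
delta [  -1.7 -130.2    6.7] roll -8.0
```

send_rows:
  commands:
    - [10,0,-45,0,-4]
    - [10,-1,-85,0,-8]
    - [10,-2,-115,5,-8]
    - [10,-2,-130,15,-8]
    - [10,-2,-130,24,-8]

```text
clock: 9.45
eef_pos: [650.0, -45.2, 112.2]
tool_rot: [-3.137, -0.004, -0.171]
force: [-0.8, -0.5, -1.6]
width: 22.4
```

```bash
python3 w.py w5 650,-50,28 677,-50,28 623,-50,28 650,-23,28 650,-77,28;python3 d.py 650 -48 70 -10
```

```text
[650.0, -50.0, 28.0] 260.7 204.9
[677.0, -50.0, 28.0] 295.0 199.2
[623.0, -50.0, 28.0] 226.7 210.3
[650.0, -23.0, 28.0] 254.6 171.9
[650.0, -77.0, 28.0] 266.3 235.1
pos [648.2 -48.4 110.2] rot [-1.799e+02 -1.000e-01 -1.000e+01] t 9.5 w 22.246971314676173 F [-0.8  0.  -3.4] q1,q7 [ 0.14 -0.3 ]
delta [ 1.6 -0.6 40.2] roll 0.0
```

View pics/w5.png

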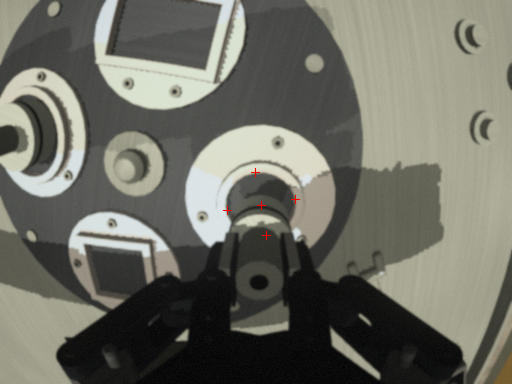

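The markers at (227,210), (295,199) and (255,172) trace the small pocket's rim, and the small plug hangs above it. Lowering.

send_rows:
  commands:
    - [10,2,0,10,0]
    - [10,2,0,22,0]
    - [10,2,0,32,0]
    - [10,2,0,36,0]
    - [10,2,0,37,0]

```text
clock: 10.0
eef_pos: [649.6, -49.1, 72.3]
tool_rot: [-3.14, 0.001, -0.175]
force: [0.3, 0.3, -0.8]
width: 22.4
```

send_rows:
  commands:
    - [10,0,0,1,0]
    - [10,0,0,2,0]
    - [10,0,0,2.5,0]
    - [10,0,0,3,0]

```text
clock: 10.4
eef_pos: [650.0, -49.2, 70.3]
tool_rot: [-3.14, -0.0, -0.175]
force: [-2.6, 0.2, 6.4]
width: 22.1
```

Contact with the floor (+6 N). Release.

send_rows:
  commands:
    - [40,0,0,0,0]
    - [60,0,0,0,0]
    - [85,0,0,0,0]
    - [85,0,0,0,0]
    - [85,0,0,0,0]

```text
clock: 10.9
eef_pos: [650.0, -49.2, 70.2]
tool_rot: [-3.14, -0.0, -0.175]
force: [0.9, -0.2, 0.6]
width: 84.8
```

send_rows:
  commands:
    - [85,0,0,-20,0]
    - [85,0,0,-60,0]
    - [85,0,0,-90,0]
    - [85,0,0,-90,0]

```text
clock: 11.3
eef_pos: [653.2, -49.3, 165.1]
tool_rot: [-3.139, -0.009, -0.175]
force: [-0.0, -0.2, 0.6]
width: 84.9
```

```bash
python3 w.py w6 650,-50,86 650,-50,50;python3 d.py 575 332 165 59
```

```text
[650.0, -50.0, 86.0] 255.3 203.0
[650.0, -50.0, 50.0] 255.4 187.5
pos [651.6 -49.4 162.7] rot [-179.9   -0.3  -10. ] t 11.35 w 85.10992978469002 F [ 0.7  1.  -0.2] q1,q7 [ 0.15 -0.29]
delta [-141.8 -362.2   -2.3] roll -69.0
```

View pics/w6.png

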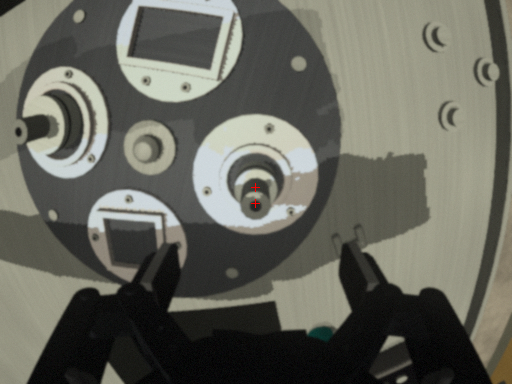

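The small plug is seated, stem top at (255,204) as predicted. Now the oblong.

send_rows:
  commands:
    - [85,-17,-44,0,-8]
    - [85,-34,-88,0,-16]
    - [85,-51,-132,0,-24]
    - [85,-68,-176,0,-32]
    - [85,-85,-220,0,-40]

```text
clock: 11.85
eef_pos: [604.8, 183.4, 161.4]
tool_rot: [3.14, -0.003, 0.529]
force: [0.4, -0.2, 0.0]
width: 85.0
```

```bash
python3 d.py 575 332 165 59
```

```text
pos [604.8 183.4 161.4] rot [179.9  -0.2  30.3] t 11.85 w 85.03918396586606 F [ 0.4 -0.2  0. ] q1,q7 [-0.12 -0.1 ]
delta [  49.3 -143.3   -3.6] roll -28.7
```

send_rows:
  commands:
    - [85,15,-45,0,-8]
    - [85,30,-90,0,-16]
    - [85,44,-125,0,-24]
    - [85,49,-143,0,-29]
    - [85,49,-143,0,-29]

```text
clock: 12.35
eef_pos: [572.1, 335.8, 160.0]
tool_rot: [-3.14, -0.003, 1.042]
force: [-0.5, -0.6, -0.2]
width: 85.2
```

```bash
python3 w.py w7 575,332,71 575,332,35;python3 d.py 575 332 55 59
python3 - <<'E'
import cv2
im=cv2.imread('pics/w7.png');cv2.imwrite('pics/w7c.png',cv2.resize(im[60:260,130:397],None,fx=3,fy=3))
E
```

```text
[575.0, 332.0, 71.0] 257.7 203.3
[575.0, 332.0, 35.0] 257.7 188.3
pos [573.5 332.5 160. ] rot [179.9  -0.   59.4] t 12.4 w 85.03281687373251 F [ 0.4 -0.9 -0.1] q1,q7 [-0.29  0.11]
delta [  0.3   1.4 105. ] roll 0.4
```

View pics/w7c.png

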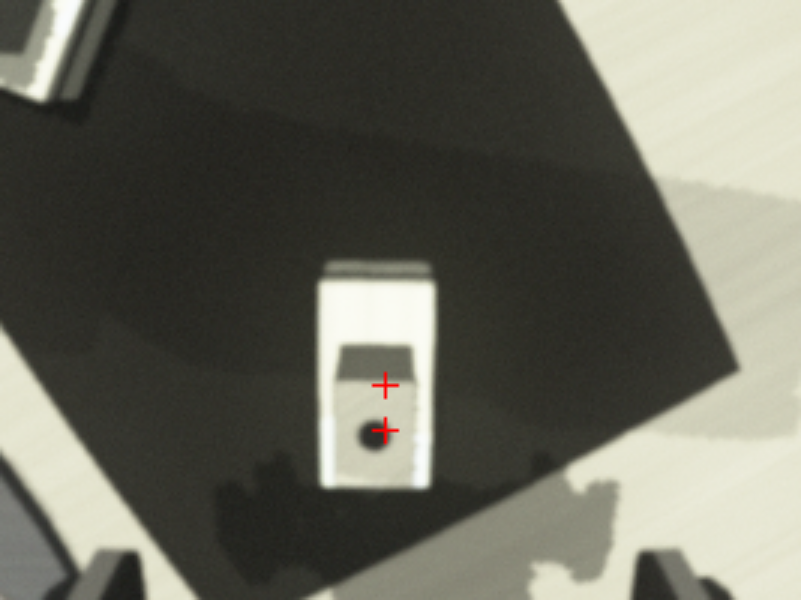

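```bash
python3 - <<'E'
from h import *
p=ctrl.camera_params('wrist');print(unproj('wrist',p,130+374.5/3-.3,60+435/3-.3,71))
E
python3 d.py 573.5 329.8 55 59
```

```text
[576.25139423 325.66019162  71.        ]
pos [573.5 332.5 160. ] rot [179.9  -0.   59.4] t 12.4 w 85.03281687373251 F [ 0.4 -0.9 -0.1] q1,q7 [-0.29  0.11]
delta [ -2.4   1.3 105. ] roll 0.4
```

```bash
python3 w.py w7b 575,332,71
python3 - <<'E'
from h import *
im=cv2.imread('pics/w7b.png');cv2.imwrite('pics/w7c2.png',cv2.resize(im[60:260,130:397],None,fx=3,fy=3))
E
python3 d.py 575 332 55 59
```

```text
[575.0, 332.0, 71.0] 260.6 199.7
pos [574.6 330.3 160. ] rot [179.9   0.   59.2] t 12.45 w 85.2827939812163 F [ 0.5 -0.8 -0.9] q1,q7 [-0.29  0.11]
delta [  1.7  -0.8 105. ] roll 0.2
```

View pics/w7c2.png

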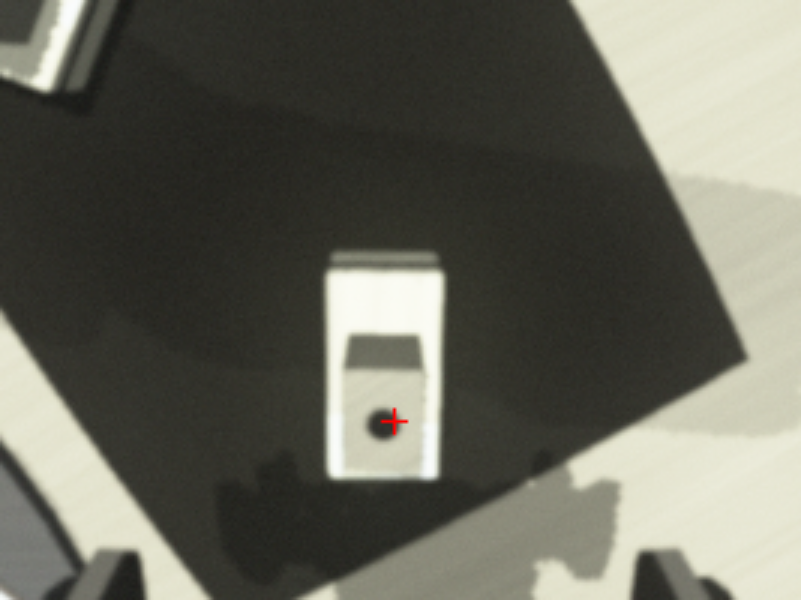

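The oblong's long side is parallel to the pads, and the stem hole is at crop (383,424), about 3 mm from the marker and inside calibration error. The tool already sits about halfway between the two estimates, so I go straight down.

send_rows:
  commands:
    - [85,-0.5,0,40,0]
    - [85,-0.5,0,75,0]
    - [85,-0.5,0,96,0]
    - [85,-0.5,0,103,0]
    - [85,-0.5,0,105,0]

```text
clock: 12.95
eef_pos: [575.0, 327.5, 54.2]
tool_rot: [3.139, 0.003, 1.031]
force: [0.9, 0.2, -0.8]
width: 85.3
```

send_rows:
  commands:
    - [10,0,0,0,0]
    - [10,0,0,0,0]
    - [10,0,0,0,0]
    - [10,0,0,0,0]
    - [10,0,0,0,0]

```text
clock: 13.45
eef_pos: [575.6, 328.0, 55.1]
tool_rot: [3.138, 0.001, 1.031]
force: [0.6, 0.6, 2.8]
width: 21.4
```

send_rows:
  commands:
    - [10,0,0,0,0]
    - [10,0,0,0,0]
    - [10,0,0,0,0]

```text
clock: 13.75
eef_pos: [575.5, 328.0, 55.1]
tool_rot: [3.138, 0.001, 1.031]
force: [-0.1, -0.0, -0.4]
width: 21.2
```

```bash
python3 d.py 601.5 98.5 130 66.6
```

```text
pos [575.5 328.   55.1] rot [1.798e+02 1.000e-01 5.900e+01] t 13.75 w 21.233192400470276 F [-0.1 -0.  -0.4] q1,q7 [-0.32  0.05]
delta [-183.5  140.6  -74.2] roll -7.6
```

send_rows:
  commands:
    - [10,0,0,-10,0]
    - [10,0,0,-45,0]
    - [10,-33,26,-76,-4]
    - [10,-66,52,-78,-8]
    - [10,-99,78,-78,-8]

```text
clock: 14.25
eef_pos: [592.0, 202.0, 135.3]
tool_rot: [3.136, 0.001, 1.173]
force: [0.5, -0.4, -4.3]
width: 20.9
```

```bash
python3 d.py 603.5 97.5 130 66.6
```

```text
pos [592.  202.  135.3] rot [179.7   0.   67.2] t 14.25 w 20.868584577183366 F [ 0.5 -0.4 -4.3] q1,q7 [-0.06  0.36]
delta [-91.9  51.1   5.6] roll 0.6
```

send_rows:
  commands:
    - [10,-38,20,0,0]
    - [10,-70,39,5,0.5]
    - [10,-88,49,15,0.5]
    - [10,-92,51,23,0.5]
    - [10,-92,51,25,0.5]

```text
clock: 14.75
eef_pos: [602.6, 96.6, 109.7]
tool_rot: [3.138, 0.002, 1.162]
force: [-0.8, 1.0, -4.1]
width: 21.3
```

send_rows:
  commands:
    - [10,0,0,0,0]

```text
clock: 14.85
eef_pos: [602.2, 99.1, 109.7]
tool_rot: [3.139, -0.0, 1.165]
force: [0.1, 0.4, -2.2]
width: 21.1
```

```bash
python3 - <<'E' > /tmp/pts
import numpy as np
a=np.radians(-23.4)
for sx,sy in[(41,25),(41,-25),(-41,25),(-41,-25)]:
    print(f"{601.5+sx*np.cos(a)-sy*np.sin(a):.1f},{98.5+sx*np.sin(a)+sy*np.cos(a):.1f},28")
E
python3 w.py w8 $(cat /tmp/pts);python3 d.py 603.5 97.5 70 66.6
```

```text
[649.1, 105.2, 28.0] 289.5 246.9
[629.2, 59.3, 28.0] 228.7 246.7
[573.8, 137.7, 28.0] 293.7 148.2
[553.9, 91.8, 28.0] 224.7 148.0
pos [602.1  99.1 109.8] rot [179.9   0.   66.8] t 14.9 w 21.048458068668914 F [-0.4  0.1 -3.5] q1,q7 [0.1  0.48]
delta [-0.9  1.8 39.8] roll 0.2
```

View pics/w8.png

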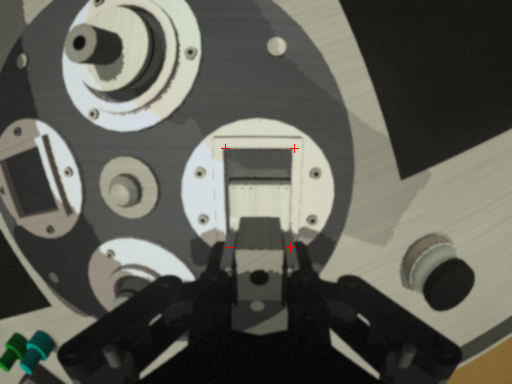

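The projected pocket corners at (225,148) and (294,148) lie on the collar's inner corners, and the plug body is centred between them and parallel. Lowering.

send_rows:
  commands:
    - [10,-1,2,10,0]
    - [10,-1,2,22,0]
    - [10,-1,2,32,0]
    - [10,-1,2,36,0]
    - [10,-1,2,37,0]

```text
clock: 15.4
eef_pos: [603.1, 97.3, 71.8]
tool_rot: [3.14, 0.001, 1.165]
force: [0.1, -0.3, -2.7]
width: 20.9
```

send_rows:
  commands:
    - [10,0,0,1,0]
    - [10,0,0,2,0]
    - [10,0,0,2.5,0]
    - [10,0,0,3,0]

```text
clock: 15.8
eef_pos: [603.2, 97.6, 70.0]
tool_rot: [3.14, 0.001, 1.165]
force: [-3.1, -0.5, 9.8]
width: 21.0
```

send_rows:
  commands:
    - [40,0,0,0,0]
    - [60,0,0,0,0]
    - [85,0,0,0,0]
    - [85,0,0,0,0]
    - [85,0,0,0,0]

```text
clock: 16.3
eef_pos: [603.2, 97.5, 69.9]
tool_rot: [3.14, 0.001, 1.165]
force: [-0.3, 1.1, 0.5]
width: 84.8
```

send_rows:
  commands:
    - [85,0,0,-20,0]
    - [85,0,0,-60,0]
    - [85,0,0,-90,0]
    - [85,0,0,-90,0]
    - [85,0,0,-90,0]

```text
clock: 16.8
eef_pos: [603.3, 97.5, 160.4]
tool_rot: [3.139, 0.001, 1.165]
force: [0.1, 0.3, -0.2]
width: 84.8
```

```bash
python3 w.py w9 601.5,98.5,86 ;python3 d.py 416 296 165 35.4;python3 d.py 416 296 165 125.4
```

```text
[601.5, 98.5, 86.0] 260.5 202.3
pos [602.6  97.2 159.4] rot [1.799e+02 1.000e-01 6.680e+01] t 16.85 w 84.84530682858885 F [-0.6 -0.3  0. ] q1,q7 [0.13 0.52]
delta [ 109.  -249.9   -6.2] roll 31.4
pos [602.6  97.2 159.4] rot [1.799e+02 1.000e-01 6.680e+01] t 16.85 w 84.84530682858885 F [-0.6 -0.3  0. ] q1,q7 [0.13 0.52]
delta [ 109.  -249.9   -6.2] roll -58.6
```

View pics/w9.png

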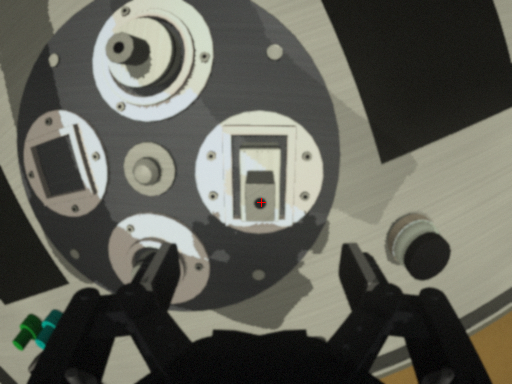

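The oblong is seated squarely with its stem hole at (260,203), as predicted. Now the square.

send_rows:
  commands:
    - [85,19,-44,0,6]
    - [85,38,-88,0,12]
    - [85,57,-132,0,18]
    - [85,76,-176,0,24]
    - [85,92,-210,0,30]

```text
clock: 17.35
eef_pos: [442.7, 265.9, 157.6]
tool_rot: [3.141, 0.004, 0.639]
force: [0.4, 0.9, 0.3]
width: 85.2
```

```bash
python3 d.py 416 296 160 35.4
```

```text
pos [442.7 265.9 157.6] rot [179.9   0.2  36.6] t 17.35 w 85.16348199185174 F [0.4 0.9 0.3] q1,q7 [-0.33 -0.31]
delta [ -3.5 -40.1  -2.5] roll 1.2
```

send_rows:
  commands:
    - [85,-3,-25,0,1]
    - [85,-3,-40,0,1]
    - [85,-3,-40,0,1]
    - [85,-3,-40,0,1]

```text
clock: 17.75
eef_pos: [416.4, 295.2, 156.6]
tool_rot: [3.14, 0.006, 0.622]
force: [0.6, -1.1, 0.2]
width: 84.8
```

```bash
python3 w.py w10 416,296,71;python3 d.py 416 296 55 35.4
python3 - <<'E'
import cv2
im=cv2.imread('pics/w10.png');cv2.imwrite('pics/w10c.png',cv2.resize(im[60:260,130:397],None,fx=3,fy=3))
E
```

```text
[416.0, 296.0, 71.0] 261.2 197.8
pos [417.  294.8 156.7] rot [179.9   0.3  35.5] t 17.8 w 84.73235460720619 F [-0.2  0.  -0.3] q1,q7 [-0.41 -0.4 ]
delta [  0.5  -1.8 101.7] roll 0.1
```

View pics/w10c.png

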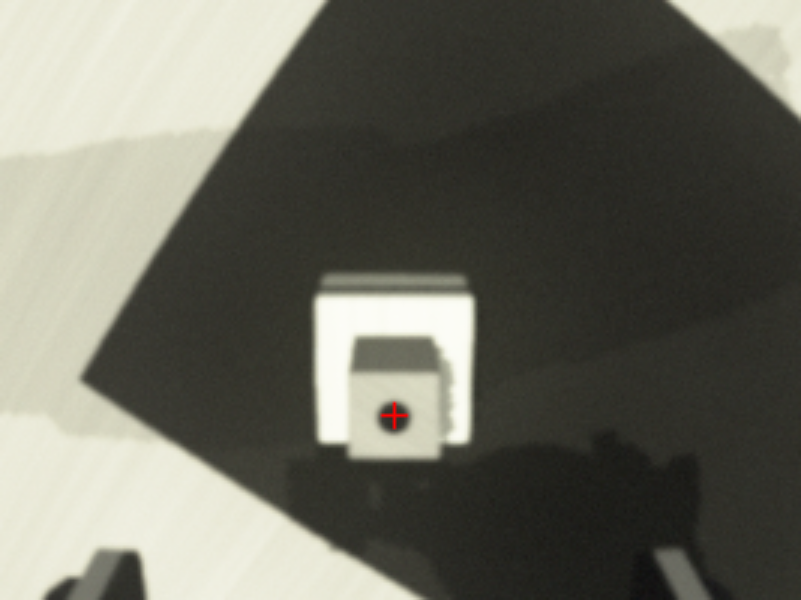

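The square plug is parallel to the jaws, and its stem hole at crop (394,416) is on the marker. Descending.

send_rows:
  commands:
    - [85,0.5,-2,40,0]
    - [85,0.5,-2,75,0]
    - [85,0.5,-2,94,0]
    - [85,0.5,-2,100,0]
    - [85,0.5,-2,101.5,0]

```text
clock: 18.3
eef_pos: [416.3, 295.0, 54.5]
tool_rot: [3.139, 0.007, 0.618]
force: [0.7, 1.7, 0.2]
width: 85.0
```

send_rows:
  commands:
    - [10,0,0,0,0]
    - [10,0,0,0,0]
    - [10,0,0,0,0]
    - [10,0,0,0,0]
    - [10,0,0,0,0]

```text
clock: 18.8
eef_pos: [416.8, 295.3, 55.3]
tool_rot: [3.139, 0.006, 0.619]
force: [-0.3, -0.1, 5.6]
width: 23.2
```

send_rows:
  commands:
    - [10,0,0,0,0]
    - [10,0,0,0,0]
    - [10,0,0,0,0]

```text
clock: 19.1
eef_pos: [416.8, 295.3, 55.3]
tool_rot: [3.139, 0.006, 0.619]
force: [0.2, -0.1, 2.6]
width: 23.3
```

```bash
python3 d.py 502 -98.3 155 -13.4
```

```text
pos [416.8 295.3  55.3] rot [179.8   0.3  35.4] t 19.1 w 23.26937003745707 F [ 0.2 -0.1  2.6] q1,q7 [-0.5 -0.5]
delta [-159.4  370.3  -97.7] roll 48.8
```

The straight path passes over the seated large plug (stem top z = 86), so I carry higher, with the plug's underside at about z = 120.

send_rows:
  commands:
    - [10,0,0,-10,0]
    - [10,0,0,-45,0]
    - [10,0,0,-90,0]
    - [10,-10,25,-118,5]
    - [10,-25,62,-120,10]

```text
clock: 19.6
eef_pos: [434.3, 234.6, 179.7]
tool_rot: [3.141, -0.004, 0.446]
force: [2.2, -0.0, -3.7]
width: 23.5
```

```bash
python3 d.py 502 -98.3 175 -13.4
```

```text
pos [434.3 234.6 179.7] rot [180.   -0.2  25.5] t 19.6 w 23.489711983351114 F [ 2.2 -0.  -3.7] q1,q7 [-0.3  -0.41]
delta [-82.4 329.5   4.7] roll 38.9
```

send_rows:
  commands:
    - [10,-12,46,0,6]
    - [10,-24,92,0,12]
    - [10,-36,138,0,18]
    - [10,-48,184,0,24]
    - [10,-59,230,0,30]

```text
clock: 20.1
eef_pos: [479.7, -0.2, 180.1]
tool_rot: [-3.14, -0.003, -0.082]
force: [1.4, 0.3, -3.6]
width: 22.9
```

```bash
python3 d.py 502 -98.3 130 -13.4
```

```text
pos [ 4.797e+02 -2.000e-01  1.801e+02] rot [-179.9   -0.2   -4.7] t 20.1 w 22.925877354617928 F [ 1.4  0.3 -3.6] q1,q7 [ 0.11 -0.34]
delta [30.1 96.  50.1] roll 8.7
```

send_rows:
  commands:
    - [10,15,46,0,5]
    - [10,26,80,10,8.5]
    - [10,30,96,35,8.5]
    - [10,30,96,65,8.5]
    - [10,30,96,70,8.5]

```text
clock: 20.6
eef_pos: [499.4, -98.6, 107.8]
tool_rot: [-3.14, 0.004, -0.232]
force: [-2.0, 0.4, -3.0]
width: 23.0
```

send_rows:
  commands:
    - [10,0,0,0,0]

```text
clock: 20.7
eef_pos: [498.8, -97.7, 107.5]
tool_rot: [-3.14, 0.006, -0.231]
force: [0.6, 0.1, -2.2]
width: 23.0
```

```bash
python3 - <<'E' > /tmp/pts
import numpy as np
a=np.radians(-13.4)
for sx,sy in[(31,31),(31,-31),(-31,31),(-31,-31)]:
    print(f"{502+sx*np.cos(a)-sy*np.sin(a):.1f},{-98.3+sx*np.sin(a)+sy*np.cos(a):.1f},28")
E
python3 w.py w11 $(cat /tmp/pts);python3 d.py 502 -98.3 70 -13.4
```

```text
[539.3, -75.3, 28.0] 307.9 161.3
[525.0, -135.6, 28.0] 303.3 236.7
[479.0, -61.0, 28.0] 222.8 161.0
[464.7, -121.3, 28.0] 226.0 236.6
pos [498.8 -97.8 107.9] rot [-179.9    0.3  -13.2] t 20.75 w 23.127351131685753 F [-0.6 -0.1 -2.5] q1,q7 [ 0.25 -0.29]
delta [ 3.5 -0.2 37.9] roll 0.2
```

View pics/w11.png

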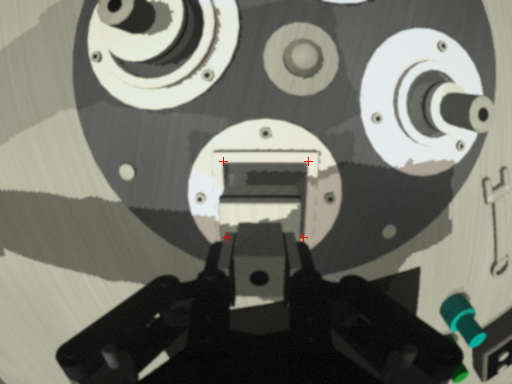

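The corner markers at (223,161) and (308,161) lie on the square pocket's inner corners, and the plug is parallel. I shift 3.5 mm along tool x and then lower.

send_rows:
  commands:
    - [10,3.5,0,0,0]
    - [10,3.5,0,12,0]
    - [10,3.5,0,24,0]
    - [10,3.5,0,32,0]
    - [10,3.5,0,34.5,0]

```text
clock: 21.25
eef_pos: [501.1, -98.3, 72.1]
tool_rot: [-3.14, 0.008, -0.23]
force: [0.1, -1.3, -3.3]
width: 23.1
```

send_rows:
  commands:
    - [10,0,0,1,0]
    - [10,0,0,2,0]
    - [10,0,0,2.5,0]
    - [10,0,0,3,0]

```text
clock: 21.65
eef_pos: [500.8, -98.0, 70.3]
tool_rot: [-3.14, 0.008, -0.23]
force: [-3.4, 0.7, 13.7]
width: 23.1
```

send_rows:
  commands:
    - [40,0,0,0,0]
    - [60,0,0,0,0]
    - [85,0,0,0,0]
    - [85,0,0,0,0]
    - [85,0,0,0,0]

```text
clock: 22.15
eef_pos: [500.9, -98.1, 70.2]
tool_rot: [-3.14, 0.008, -0.23]
force: [-0.3, 0.6, -0.7]
width: 84.9
```

send_rows:
  commands:
    - [85,0,0,-20,0]
    - [85,0,0,-60,0]
    - [85,0,0,-90,0]
    - [85,0,0,-130,0]
    - [85,0,0,-130,0]

```text
clock: 22.65
eef_pos: [505.1, -98.9, 204.7]
tool_rot: [-3.14, -0.002, -0.23]
force: [0.5, -0.1, 0.2]
width: 85.1
```

```bash
python3 w.py w12 502,-98.3,86 ;python3 d.py 412 -312 240 -40
python3 - <<'E'
from h import *
cv2.imwrite('pics/sc2.png',cv2.resize(ctrl.get_image('scene')[120:270,200:400,::-1],None,fx=4,fy=4))
E
```

```text
[502.0, -98.3, 86.0] 256.2 184.8
pos [503.5 -98.8 202.5] rot [-1.799e+02  1.000e-01 -1.320e+01] t 22.7 w 85.06162350012156 F [-0.9 -0.9 -0.9] q1,q7 [ 0.29 -0.25]
delta [-40.5 228.4 -37.8] roll 26.8
```

View pics/w12.png

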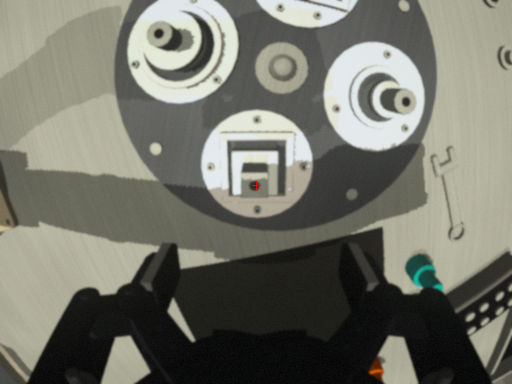

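View pics/sc2.png

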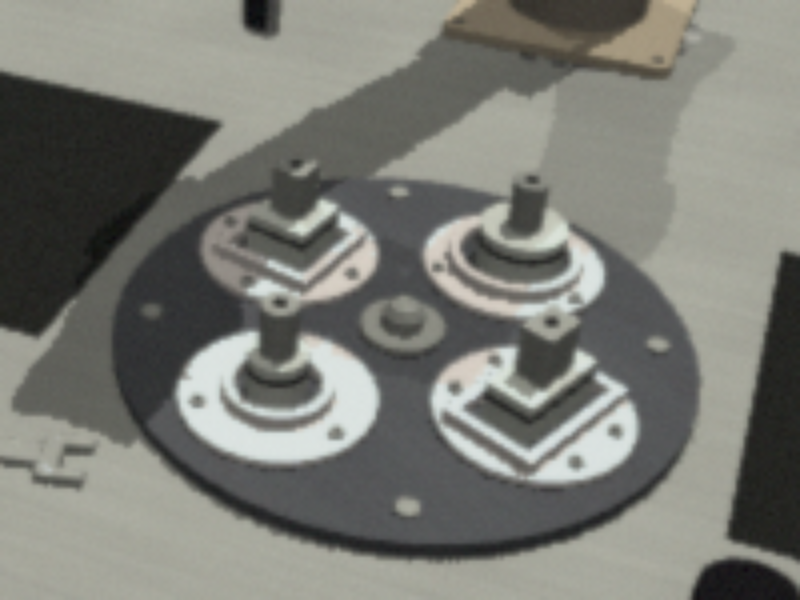

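All four stand upright and level in their pockets. The stems in the scene crop are at (297,165), (531,180), (280,300) and (552,320). I move the arm clear for a last top view.

send_rows:
  commands:
    - [85,-8,45,-8,5]
    - [85,-16,90,-16,10]
    - [85,-24,135,-24,15]
    - [85,-32,180,-32,20]
    - [85,-40,225,-38,25]

```text
clock: 23.25
eef_pos: [410.3, -309.8, 237.6]
tool_rot: [3.14, 0.009, -0.67]
force: [0.8, -0.5, -0.1]
width: 84.9
```

send_rows:
  commands:
    - [85,0,0,0,0]
    - [85,0,0,0,0]

```text
clock: 23.45
eef_pos: [408.7, -310.4, 236.0]
tool_rot: [3.139, 0.012, -0.673]
force: [-0.1, 0.3, -0.1]
width: 85.0
```

Run:
```python
from h import *
p=ctrl.camera_params('top');im=ctrl.get_image('top')[:,:,::-1].copy();cv2.imwrite('pics/top9.png',im)
for P in[(453,50),(650,-50),(601.5,98.5),(502,-98.3)]:print(P,np.round(proj('top',p,(*P,86)),1))
cv2.imwrite('pics/top9c.png',cv2.resize(im[120:280,130:330],None,fx=3.75,fy=3.75,interpolation=cv2.INTER_CUBIC))
```

```text
(453, 50) [203.3 239.6]
(650, -50) [240.3 171.9]
(601.5, 98.5) [188.3 187.4]
(502, -98.3) [255.9 223.5]
```

View pics/top9c.png

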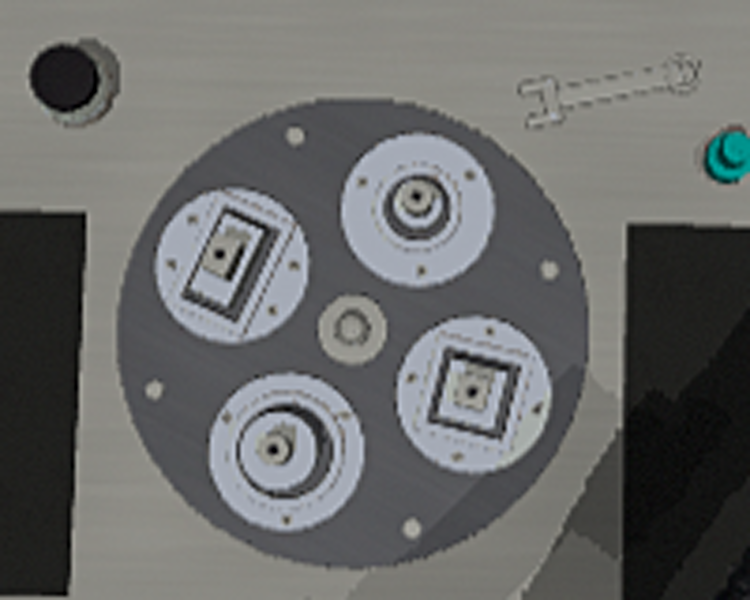

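The top view shows every plug inside its own collar. Stem holes in the crop are at (272,449), (417,197), (219,255) and (472,392), within about 1 px of prediction. The wrench and the jar are where they were.

```bash
python3 -c "
from cell import ctrl
print(ctrl.finish_job())"
```

```text
the job is handed in; nothing more can be done
None
```

All four plugs are in their matching holders, and I handed the job in at about 23.5 s of the allowed 106 s. I lowered each plug until it touched the pocket floor, with reported forces of at most about 14 N, and only then released it. The square and oblong plugs were turned to line up with their pockets.

**Last checks:** The scene, wrist and top views show every plug upright and level inside its own collar. The stems are within about 1 pixel (3 mm) of where a seated plug should appear. The wrench, the jar and the coloured look-alikes were not touched, and the gripper is clear of everything.

**Disagreements:**
- The large plug sits about 3 mm off-centre toward +y, within its 8 mm clearance.
- When I picked up the oblong plug, the wrist and top cameras disagreed on its position by about 3 mm. I aimed roughly between the two, and it seated squarely.

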